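# Let a pill jar out of the gravity dispenser

## Robot

A 7-joint arm with a two-finger parallel gripper is mounted at the origin on the work surface. World frame = base frame: x ahead of the robot, y to its left, z up, the work surface at z = 0. Lengths are in m, angles in rad, forces in N, time in s.
With the tool pointing down it reaches from about 0.375 to 0.925 m from the base axis. Payload 3.1 kg.
Tool frame: the origin (TCP) lies between the finger pads; the fingertips stand 19 mm ahead of it and the grasp point (between the pads) is the TCP; z points along the fingers, y is the direction in which the jaws open and shut (so a half turn about z gives the same grasp; the last joint's range is limited). The gripper opens to 85 mm and grips with 20 to 120 N. Pads are 22 mm wide; open, the fingers measure 114 mm over their backs; the gripper's body (76 mm by 85 mm) begins 54 mm behind the grasp point. The pads swing forward as they close: fully open they stand 13 mm farther back than shut.
Start: joints at [-1.355, 0.383, 0.044, 1.598, -0.018, 1.161, -0.05], TCP at [0.201, 0.618, 0.25] pointing down, gripper open.
Joint ranges: [-2.61, 2.61], [-0.41, 2.15], [-1.48, 1.57], [0, 2.5], [-1.57, 4.71], [0.05, 1.97], [-2.85, 2.85]. Speed limits (rad/s): [2.79, 2.79, 3.14, 3.14, 3.14, 3.14, 3.14].

## Interface

Orientations are given as a unit quaternion [x, y, z, w].
In Python, from bench import move_ptp, movel, move_j, move_gripper, pause, inverse_kinematics, read_camera, camera_params, MotionError, sign_off, look_for, tip_of, read_time_s, read_qpos, read_joint_vel, read_effort, read_eef_pos, read_tcp_rot, read_ft_force, read_ft_torque, read_finger_gap gives the robot as it stands. Calls block until the motion is done:
- move_ptp(position, orientation): joint-space move of the TCP to a pose.
- movel(position, orientation=None, speed=0.15): straight line of the TCP; orientation=None keeps the orientation; speed is the mean speed in m/s.
- move_j(angles): joint-space move.
- move_gripper(opening, effort=None): finger opening in m; effort is the grip in N (None keeps the last); returns when the fingers have stopped.
- pause(seconds).
- inverse_kinematics(position, orientation): joint angles nearest the present ones, or None.
- read_camera(name): name is "side" or "top"; returns the picture (384x512x3 uint8, red, green, blue); there is no depth.
- camera_params(name): a dict with "K" (3x3 intrinsics, pixels), "camera_from_world" (4x4, takes a point from world to camera coordinates). Camera axes: x right, y down, z forward; pixel columns grow to the right and rows downward; lengths in m; the calibration is good to about 2 mm. A picture is of the moment at which its call begins. camera_params takes no time and is no camera call.
A pose or a line that the arm cannot do raises MotionError and nothing moves.
- sign_off(): hands the job in, once; it reports no verdict.
Trained networks look in the newest picture that a camera, given by its name, has taken for a name from the list of things; names that differ only in an ending like _2 or _b are one class to them, and where a whole thing is asked for, a point or a joint stands for the part that bears it (a point fixed in the world has none). Each returns a list of dicts, best first, with "confidence" (0 to 1); they miss things now and then, are a little off and sometimes report something else, mostly with a low value. They report only what shows in the picture. A call takes as long as a camera call. They do not tell look-alikes from the thing itself.
- look_for(camera, name): "at" ([column, row] in pixels, amid what is visible of it).
- tip_of(camera, name): "at" ([column, row] in pixels: a listed point, or the origin of a listed thing).
Readings, each from a call of its own:
- read_time_s(): time.
- read_qpos(): joint angles.
- read_joint_vel(): joint speeds.
- read_effort(): joint torques, N m.
- read_eef_pos(): TCP position.
- read_tcp_rot(): TCP orientation.
- read_ft_force(): force on the tool from outside, world axes, zero at the start.
- read_ft_torque(): the same for the moment, N m.
- read_finger_gap(): finger opening in m.
Only numpy, scipy, OpenCV 4.12 (cv2) and the standard library are available. Lean on these libraries where they do the work, as an engineer would, in place of code of your own. Each camera call takes 0.05 s, during which the arm holds its last target.

## Task

With the fingertips, push the dispenser's blue catch tray fully home under the chute, then press the red paddle down so that the yellow gate at the lever's other end lifts and the white jar rolls into the tray, and let the paddle come back up so the gate closes. Do not touch the jar, lift nothing, and leave all the other goods where they stand.

Things in the scene. Friction and masses are not known exactly. Their poses are not given: they have to be found in the camera images.
- dispenser: Fixed jar dispenser, turned about vertical; origin on the table, base 6 mm thick. Own frame: white chute at x = 50 mm falls 10 degrees along +y, ends at y = 35 mm, 45 mm up; under 115 mm high. Lever along x at y = 0: pivot at x = -50 mm, 125 mm up (stand 140 mm high), red paddle at x = -137 mm, gate at x = 50 mm (lifted end under 170 mm up). Catch tray slides along y at x = 50 mm.
- lever (a joint): Angle of the rocking lever, rad: 0 at rest (gate down, paddle up), 0.5 at its stop (paddle down, gate fully lifted). A spring brings it back by itself. The jar passes under the gate from about 0.3; the paddle takes roughly 3 N at first and 7 N near the stop. At rest the lever slopes 0.25 rad up towards the paddle.
- paddle_top (a point): Centre of the top face of the red paddle (50 x 50 mm, 8 mm thick, 90 mm from the pivot), about 154 mm above the table at rest; pressed to the stop it is about 43 mm lower, nearly straight below (38 mm is ample). Axes as the dispenser's when the lever is at rest.
- gate_edge (a point): Middle of the lower edge of the yellow gate (36 mm wide, 6 mm thick), 100 mm from the pivot on the other side; at rest about 65 mm above the table, 14 mm above the chute floor.
- tray (a joint): How far the blue catch tray is slid out from under the chute, m: 0 fully home against its stop, 0.075 furthest out (it moves along the dispenser's +y). It slides stiffly (about 3 N) and stays where it is left.
- tray_face (a point): Centre of the outer face of the tray's end wall, the face to push, 37 mm above the table; axes as the dispenser's, the face looks along +y, push it along -y. The wall is 98 mm wide and its top, with a yellow lip, 69 mm above the table. With the tray home the face lies at y = 123 mm in the dispenser's frame.
- tray_floor (a point): Centre of the tray's inner floor, 11 mm above the table; inside 90 mm (dispenser x) by 82 mm (y).
- jar: White pill jar with a green cap, 38 mm diameter, 70 mm long, lying across the chute behind the gate. Origin at its middle, x along its length.
- carton_pink: Bystander: white medicine carton with a red band, 45 x 100 x 28 mm, lying beside the tray, origin under its centre.
- carton_tall: Bystander: white carton with a blue band, 55 x 40 mm, 110 mm tall, standing beside the upper end of the chute, origin under its centre.
- amber_bottle: Bystander: amber bottle, 48 mm diameter, 95 mm tall, standing near the paddle, origin under its centre.
- white_tub: Bystander: white tub with a blue lid, 54 mm diameter, 60 mm tall, standing beside the tray, origin under its centre.
- tape_roll: Bystander: roll of clear tape lying flat, 90 mm outside diameter, 25 mm high, origin under its centre.
- mug: Bystander: white mug, 80 mm diameter, 90 mm tall, origin under its centre.
- carton_flat: Bystander: green carton with a white band, 120 x 70 x 35 mm, lying flat, origin under its centre.
There are look-alikes about, which are no part of the job. Leave any turquoise look-alike of the jar alone.

How it is judged:
By the outcome, as a careful person would: the job done as asked, in the order asked, and still so for the second after the job is handed in, with the robot touching nothing.
It also fails if it takes over 45 s, if anything falls off the work surface, if the arm or the gripper's body presses on something with over 40 N, if the wrist force passes 120 N, or if a joint passes its speed limit or range.

## Working session

There is one attempt and no reset: what is moved stays moved. The work goes in short steps, each a Python script; the robot and the scene stay as the last script left them, time stands still between calls to the robot, and variables do not carry over. Pictures are saved under pics/ and viewed, and the job is handed in when it is done.

```bash
ls; mkdir -p pics
python3 - <<'E'
from bench import *
import cv2,numpy as np
for c in ["side","top"]:
    im=read_camera(c); cv2.imwrite(f"pics/{c}0.png",cv2.resize(im[:,:,::-1],(800,600),interpolation=cv2.INTER_CUBIC))
    p=camera_params(c); T=np.linalg.inv(p["camera_from_world"]);print(c,p["K"].tolist(),T[:3,3],T[:3,2])
    for n in ["dispenser","paddle_top","gate_edge","tray_face","tray_floor","jar","carton_pink","amber_bottle","white_tub","carton_tall"]:
        print(n,"tip",[(np.round(d["at"],1).tolist(),round(d["confidence"],2)) for d in tip_of(c,n)][:3],"look",[(np.round(d["at"],1).tolist(),round(d["confidence"],2)) for d in look_for(c,n)][:3])
print(read_time_s(),read_tcp_rot())
E
```

```text
pics
side [[370.8934216200911, 0.0, 258.77311291182946], [0.0, 370.8934216200911, 189.8112076317791], [0.0, 0.0, 1.0]] [ 0.07284183 -0.76539885  0.81212654] [ 0.41916464  0.68519561 -0.5956576 ]
dispenser tip [([286.0, 221.8], 0.84)] look [([281.3, 217.9], 0.78), ([278.1, 202.9], 0.52)]
paddle_top tip [([272.8, 211.1], 0.72)] look [([280.4, 206.8], 0.78), ([222.8, 220.9], 0.18)]
gate_edge tip [([288.1, 193.9], 0.67)] look [([279.2, 204.2], 0.56)]
tray_face tip [([234.9, 192.8], 0.82)] look [([245.8, 194.4], 0.63), ([299.4, 190.2], 0.48)]
tray_floor tip [([249.3, 197.7], 0.68)] look [([244.6, 195.4], 0.98)]
jar tip [([278.1, 172.1], 0.56), ([379.6, 254.3], 0.55), ([296.2, 192.8], 0.54)] look [([375.8, 253.2], 0.67), ([215.8, 181.5], 0.63), ([295.5, 191.3], 0.61)]
carton_pink tip [([224.9, 223.2], 0.85)] look [([222.7, 217.0], 0.89)]
amber_bottle tip [([321.9, 269.2], 0.87)] look [([323.0, 257.7], 0.76), ([347.0, 328.2], 0.18)]
white_tub tip [([257.3, 187.6], 0.7)] look [([260.6, 177.2], 0.77)]
carton_tall tip [([332.3, 238.7], 0.92)] look [([337.0, 223.8], 0.64)]
top [[424.21679146241
[... 456 characters left out ...]
2, 206.8], 0.66), ([263.0, 165.8], 0.54)] look [([225.2, 200.2], 0.75)]
tray_floor tip [([224.6, 199.5], 0.97)] look [([221.7, 198.0], 0.78)]
jar tip [([349.8, 149.0], 0.81), ([196.1, 141.9], 0.77), ([176.7, 213.9], 0.74)] look [([344.6, 146.2], 0.7), ([265.5, 162.8], 0.51), ([177.2, 210.8], 0.49)]
carton_pink tip [([236.1, 234.2], 0.92), ([332.3, 191.3], 0.19)] look [([235.8, 233.3], 0.86)]
amber_bottle tip [([331.2, 193.7], 0.68)] look [([236.8, 233.9], 0.75), ([336.0, 191.7], 0.73)]
white_tub tip [([205.2, 177.3], 0.48)] look [([206.6, 173.6], 0.58)]
carton_tall tip [([314.2, 162.7], 0.81)] look [([317.5, 160.3], 0.83)]
2.1 [ 1.56212125e-01  9.87723530e-01 -1.85834274e-05 -9.69318596e-06]
```

View pics/side0.png

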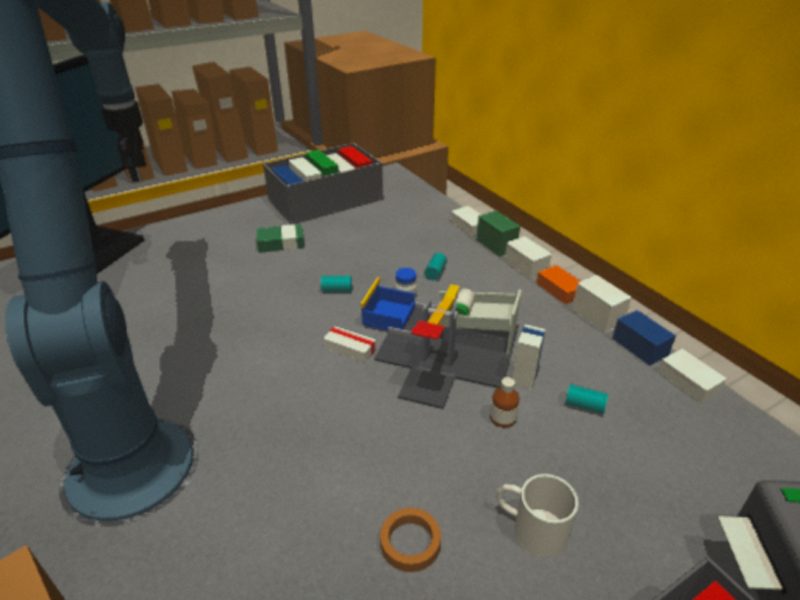

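View pics/top0.png

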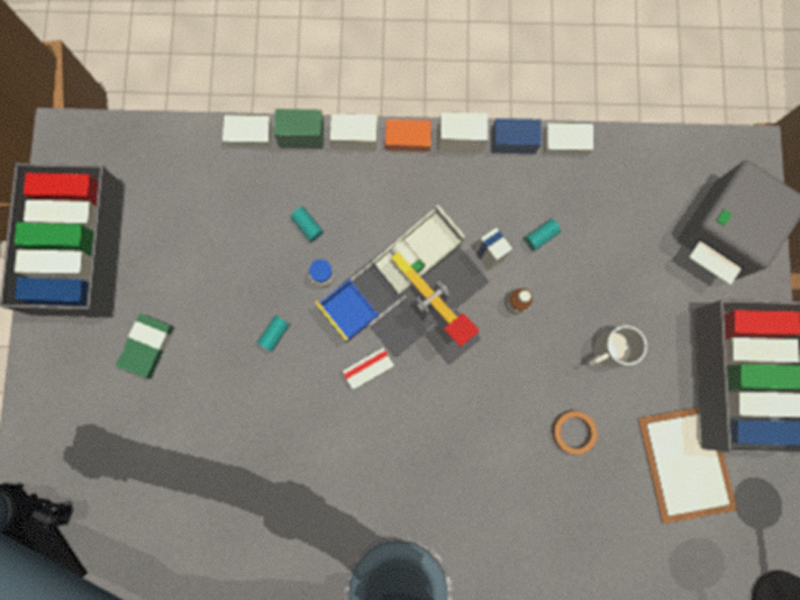

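Run:
```python
import cv2
a=cv2.imread("pics/top0.png");b=cv2.imread("pics/side0.png")
cv2.imwrite("pics/top0z.png",cv2.resize(a[200:400,250:550],(800,533),interpolation=cv2.INTER_CUBIC))
cv2.imwrite("pics/side0z.png",cv2.resize(b[220:440,310:610],(800,587),interpolation=cv2.INTER_CUBIC))
```

```text
(no output)
```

View pics/top0z.png

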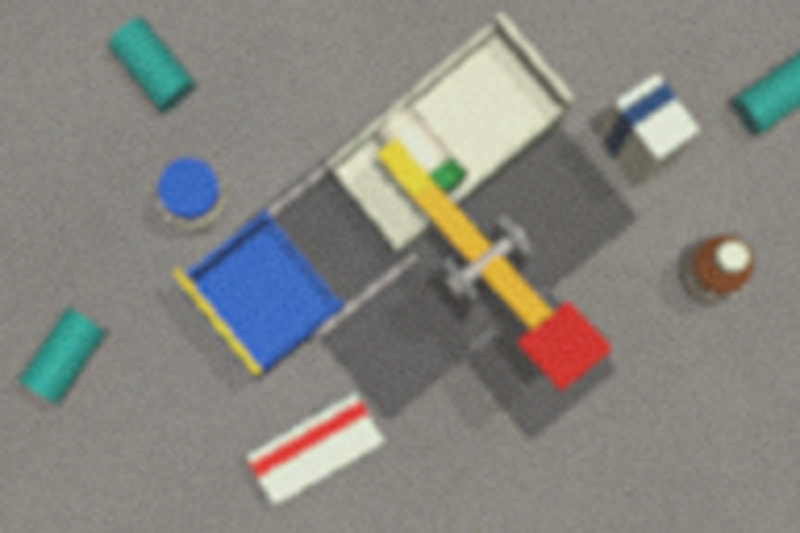

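View pics/side0z.png

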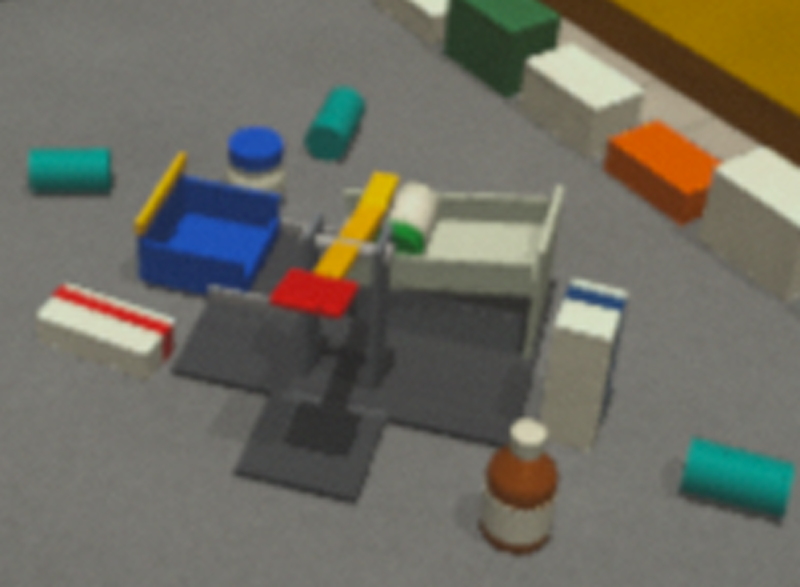

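```bash
cat > h.py <<'E'
from bench import *
import numpy as np,cv2
from scipy.spatial.transform import Rotation as R
from scipy.optimize import least_squares
def proj(c,P):
    p=camera_params(c);M=np.array(p["camera_from_world"]);P=np.atleast_2d(P)
    q=P@M[:3,:3].T+M[:3,3];q=q@np.array(p["K"]).T
    return q[:,:2]/q[:,2:]
def ray(c,uv,z):
    p=camera_params(c);T=np.linalg.inv(p["camera_from_world"])
    d=T[:3,:3]@np.linalg.solve(np.array(p["K"]),[uv[0],uv[1],1]);return T[:3,3]+d*(z-T[2,3])/d[2]
def w(q,P):
    P=np.atleast_2d(np.array(P,float));c,s=np.cos(q[2]),np.sin(q[2])
    return np.c_[q[0]+c*P[:,0]-s*P[:,1],q[1]+s*P[:,0]+c*P[:,1],P[:,2]]
E
cat > fit.py <<'E'
from h import *
top=lambda u,v:((250+.375*u)*.64,(200+.375*v)*.64)
side=lambda u,v:((310+.375*u)*.64,(220+.375*v)*.64)
pc=[(-.112,-.025,.154),(-.112,.025,.154),(-.162,.025,.154),(-.162,-.025,.154)]
obs=[]
for m,p in zip(pc,[(570,303),(518,343),(560,390),(612,347)]): obs.append(("top",m,0,top(*p),1))
for m,p in zip(pc,[(358,282),(292,270),(272,298),(338,315)]): obs.append(("side",m,0,side(*p),1))
for m,p in zip([(.099,.123,.069),(.001,.123,.069)],[(180,270),(257,372)]): obs.append(("top",m,1,top(*p),1))
for m,p in zip([(.099,.123,.069),(.001,.123,.069)],[(185,153),(140,230)]): obs.append(("side",m,1,side(*p),1))
N=[("top","dispenser",(0,0,0),0,(263.9,188.2)),("side","dispenser",(0,0,0),0,(286,221.8)),("top","pt",(-.137,0,.154),0,(295.8,210.3)),("side","pt",(-.137,0,.154),0,(272.8,211.1)),("side","ge",(.05,0,.065),0,(288.1,193.9)),("side","tf",(.05,.123,.037),1,(234.9,192.8)),("top","tf",(.05,.123,.037),1,(213.2,206.8))]
for c,_,m,t,p in N: obs.append((c,m,t,p,.5))
def res(q):
    r=[]
    for c,m,t,p,wt in obs:
        m=np.array(m)+[0,q[3]*t,0]; r+=list(wt*(proj(c,w(q,m))[0]-p))
    return np.array(r)
s=least_squares(res,[.5,0,.7,.04],loss="soft_l1")
print(s.x,np.degrees(s.x[2]));J=s.jac;print(np.sqrt(np.diag(np.linalg.inv(J.T@J))))
for o,r in zip(obs,res(s.x).reshape(-1,2)): print(o[0],o[1],np.round(r/o[4],1))
q=s.x;np.save("q.npy",q)
for n,m in dict(paddle=(-.137,0,.154),face=(.05,.123+q[3],.037),facehome=(.05,.123,.037)).items(): print(n,w(q,m))
for n,z,ut,us in [("carton_pink",0,(236.1,234.2),(224.9,223.2)),("amber",0,(331.2,193.7),(321.9,269.2)),("tub",0,(205.2,177.3),(257.3,187.6)),("tall",0,(314.2,162.7),(332.3,238.7))]:
    print(n,[((lambda a:np.round(R.from_euler('z',-q[2]).apply(a-[q[0],q[1],0]),3))(ray(c,u,z))) for c,u in (("top",ut),("side",us))])
for n,u in (("decoy",top(62,355)),("decoy2",top(150,62))): print(n,np.round(R.from_euler('z',-q[2]).apply(ray("top",u,.02)-[q[0],q[1],0]),3))
E
python3 fit.py
```

```text
[ 0.6262183  -0.02088011  0.71053228  0.05786416] 40.71050065760153
[0.00136595 0.00209877 0.01267269 0.00307831]
top (-0.112, -0.025, 0.154) [-0.1 -1.3]
top (-0.112, 0.025, 0.154) [-0.2 -0.5]
top (-0.162, 0.025, 0.154) [0.4 1. ]
top (-0.162, -0.025, 0.154) [0.5 0.8]
side (-0.112, -0.025, 0.154) [ 0.4 -2.2]
side (-0.112, 0.025, 0.154) [-0.8 -2.7]
side (-0.162, 0.025, 0.154) [-1.2  1.4]
side (-0.162, -0.025, 0.154) [0.6 1. ]
top (0.099, 0.123, 0.069) [-0.2  0.7]
top (0.001, 0.123, 0.069) [ 0.3 -0.5]
side (0.099, 0.123, 0.069) [-0.6  0.2]
side (0.001, 0.123, 0.069) [ 0.1 -2.3]
top (0, 0, 0) [ 0.7 -2.3]
side (0, 0, 0) [-1.9 -1.1]
top (-0.137, 0, 0.154) [-0.1  0.7]
side (-0.137, 0, 0.154) [ 1.  -1.1]
side (0.05, 0, 0.065) [0.6 2.4]
side (0.05, 0.123, 0.037) [2.7 0.2]
top (0.05, 0.123, 0.037) [ 0.  -0.4]
paddle [[ 0.52237027 -0.11023662  0.154     ]]
face [[0.54615268 0.14882947 0.037     ]]
facehome [[0.58389385 0.10496758 0.037     ]]
carton_pink [array([-0.066,  0.179,  0.   ]), array([-0.071,  0.181,  0.   ])]
amber [array([-0.165, -0.158,  0.   ]), array([-0.169, -0.156,  0.   ])]
tub [array([ 0.152,  0.138, -0.   ]), array([0.149, 0.141, 0.   ])]
tall [array([-0.046, -0.184,  0.   ]), array([-0.036, -0.165,  0.   ])]
decoy [0.116 0.293 0.02 ]
decoy2 [0.261 0.089 0.02 ]
```

Run:
```python
from h import *
q=np.load("q.npy");t0=read_time_s()
move_gripper(0.0)
print("grip",read_finger_gap(),read_time_s())
best=None
for psi in (q[2]+np.pi/2,q[2]-np.pi/2):
    o=(R.from_euler('z',psi)*R.from_euler('x',np.pi)).as_quat()
    p=w(q,(.05,.123+q[3]+.045,.16))[0]
    j=inverse_kinematics(p,o); print(psi,j)
    if j is not None and (best is None or np.abs(j-np.array(read_qpos())).sum()<best[0]): best=(np.abs(j-np.array(read_qpos())).sum(),o,p)
_,o,p=best;np.save("o.npy",o)
move_ptp(p,o); print(read_time_s(),read_ft_force())
p[2]=.046; movel(p,speed=.15)
print(read_time_s(),read_eef_pos(),p,read_ft_force())
im=read_camera("side");cv2.imwrite("pics/s1.png",cv2.resize(im[110:250,190:390,::-1],(800,560),interpolation=cv2.INTER_CUBIC))
im=read_camera("top");cv2.imwrite("pics/t1.png",cv2.resize(im[110:260,150:350,::-1],(800,600),interpolation=cv2.INTER_CUBIC))
```

```text
grip -0.0005301810993852009 2.8667
2.2813286034053597 [-0.81636918  0.31503825  0.46642189  1.94319589 -0.17569007  0.9226244
  0.44738794]
-0.8602640501844332 [-1.42270149  0.77145593  1.37818373  1.96417613 -0.84193126  1.16139698
 -2.12921634]
4.8333 [ 0.46101    -0.03955446 -0.33636368]
5.7417 [0.51765119 0.18331569 0.04675267] [0.516802   0.18294014 0.046     ] [1.08363418 0.17224988 0.82239472]
```

View pics/s1.png

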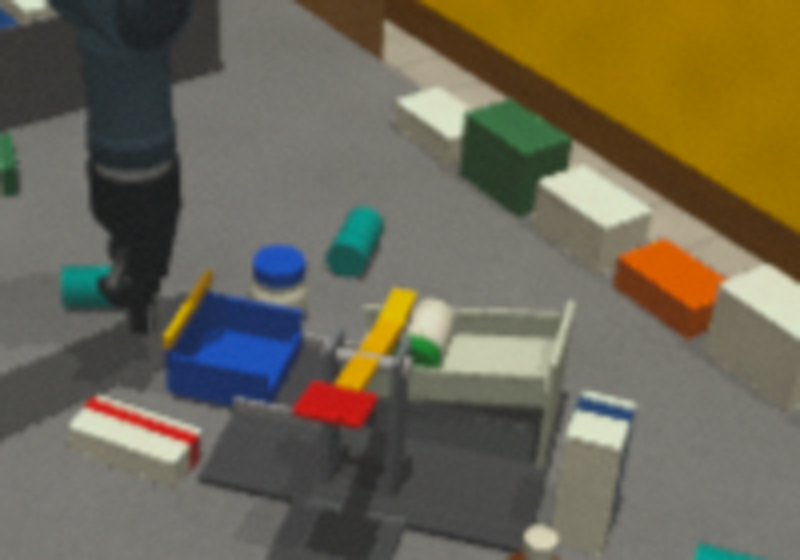

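View pics/t1.png

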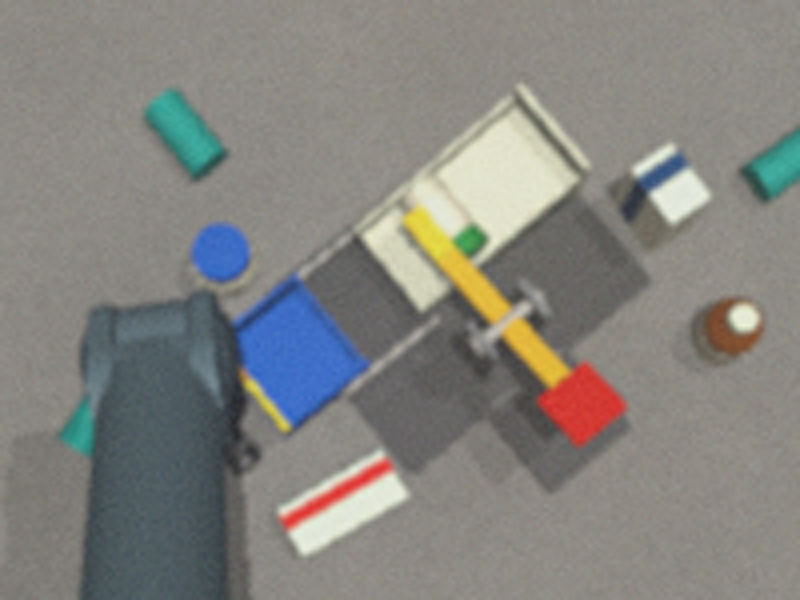

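Side view: the closed fingers (tip at about px 140,325) stand outside the blue tray's end wall, clear of carton, tub and the turquoise decoys; the white jar lies behind the yellow gate. Now I push with force monitoring.

Run:
```python
from h import *
q=np.load("q.npy");o=np.load("o.npy")
ey=np.array([-np.sin(q[2]),np.cos(q[2]),0])
f0=np.array(read_ft_force())
def go(y,sp=.06):
    movel(w(q,(.05,y,.046))[0],o,speed=sp)
    f=(np.array(read_ft_force())-f0)
    e=np.array(read_eef_pos())-[q[0],q[1],0]
    print(round(y,4),"t",read_time_s(),"Fy",round(f@ey,2),"yact",round(e@ey,4),np.round(f,1));return f@ey
for y in (.19,.17,.155): go(y)
y=.150
while y>.115:
    if go(y,.04)>12: break
    y-=.004
im=read_camera("side");cv2.imwrite("pics/s2.png",cv2.resize(im[110:250,190:390,::-1],(800,560),interpolation=cv2.INTER_CUBIC))
```

```text
0.19 t 6.5917 Fy 0.86 yact 0.1895 [-0.3  0.9 -0.1]
0.17 t 7.075 Fy 0.41 yact 0.1685 [-0.3  0.2 -0.7]
0.155 t 7.475 Fy 1.49 yact 0.1535 [-1.6  0.6  0.3]
0.15 t 7.75 Fy 0.3 yact 0.1495 [-0.7 -0.2 -0. ]
0.146 t 8.0 Fy 2.46 yact 0.1459 [-2.   1.5  0.4]
0.142 t 8.25 Fy 1.52 yact 0.1417 [-2.   0.3 -0.4]
0.138 t 8.5 Fy 1.23 yact 0.1374 [-1.1  0.6  0.1]
0.134 t 8.75 Fy 2.62 yact 0.1341 [-2.1  1.6  0. ]
0.13 t 9.0 Fy 8.26 yact 0.134 [-6.8  5.   5. ]
0.126 t 9.25 Fy 15.68 yact 0.1339 [-13.5   9.1  10.6]
```

View pics/s2.png

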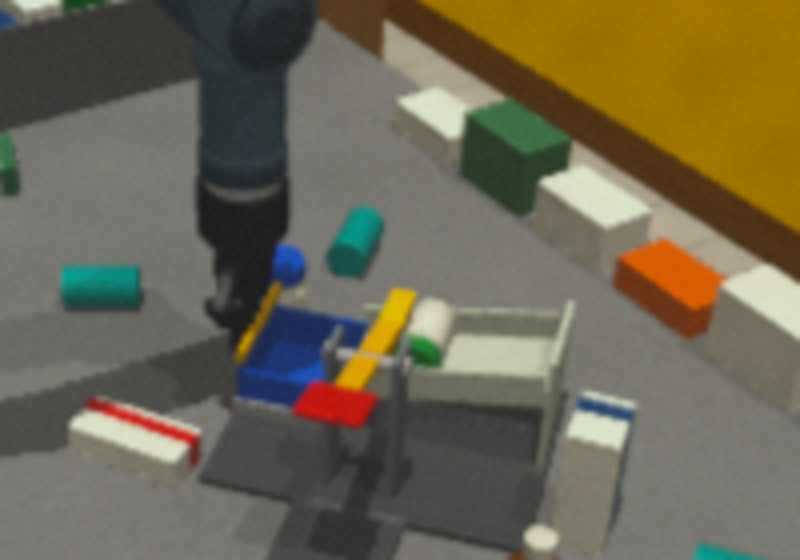

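The tray hit a hard stop at face y ≈ 123 mm (force rose from about 2 to 16 N with no motion), and the picture shows it under the chute. Next is the paddle.

Run:
```python
from h import *
q=np.load("q.npy");o=np.load("o.npy")
movel(w(q,(.05,.165,.046))[0],o,speed=.12)
movel(w(q,(.05,.165,.25))[0],o,speed=.25)
p=w(q,(-.137,0,.25))[0]
print(inverse_kinematics(p,o))
move_ptp(p,o)
p[2]=.20; movel(p,o,speed=.12)
print(read_time_s(),read_eef_pos(),p)
for c,s in (("side",np.s_[110:250,190:390]),("top",np.s_[110:260,150:350])):
    im=read_camera(c);cv2.imwrite(f"pics/{c}3.png",cv2.resize(im[s][:,:,::-1],(800,600 if c=="top" else 560),interpolation=cv2.INTER_CUBIC))
```

```text
[-0.45937347  0.18275818  0.65942681  1.90309259 -0.12548157  1.09666793
  0.96000033]
12.2917 [ 0.52280859 -0.10939679  0.20001834] [ 0.52237027 -0.11023662  0.2       ]
```

View pics/side3.png

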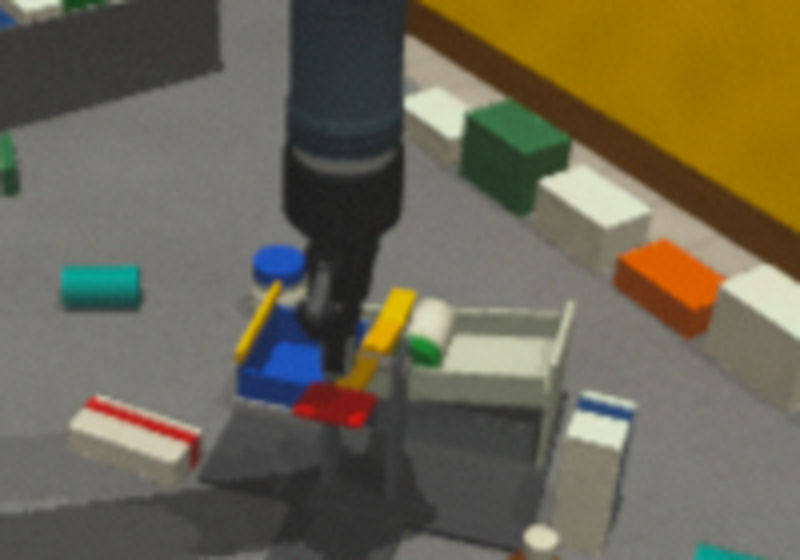

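View pics/top3.png

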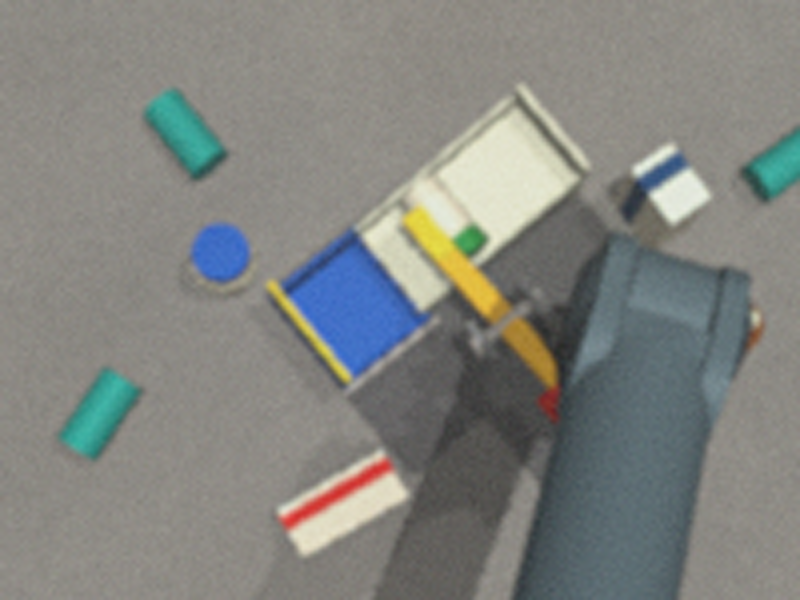

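Top view: the tray is home against the chute end, the bystanders are unmoved, and the arm is over the paddle. The side view puts the tip (335,370) above the red paddle (335,405). Pressing now.

Run:
```python
from h import *
q=np.load("q.npy");o=np.load("o.npy")
p=w(q,(-.137,0,.2))[0]
f0=read_ft_force()[2]
def go(z,sp):
    p[2]=z; movel(p,o,speed=sp); print(z,read_time_s(),round(read_ft_force()[2]-f0,1),np.round(read_eef_pos(),4))
go(.178,.08)
for z in (.17,.16,.15,.142,.136): go(z,.08)
for k in range(3):
    pause(.4)
    im=read_camera("top")
cv2.imwrite("pics/t4.png",cv2.resize(im[110:260,150:350,::-1],(800,600),interpolation=cv2.INTER_CUBIC))
im=read_camera("side");cv2.imwrite("pics/s4.png",cv2.resize(im[110:250,190:390,::-1],(800,560),interpolation=cv2.INTER_CUBIC))
print(read_time_s(),read_eef_pos(),read_ft_force()[2]-f0)
```

```text
0.178 12.8167 0.5 [ 0.5217 -0.1102  0.1772]
0.17 13.0667 1.8 [ 0.5233 -0.1108  0.1705]
0.16 13.3417 2.6 [ 0.5231 -0.111   0.1607]
0.15 13.6167 2.6 [ 0.5225 -0.1105  0.1503]
0.142 13.8667 6.1 [ 0.5224 -0.1105  0.1425]
0.136 14.1167 7.2 [ 0.5226 -0.1103  0.1367]
15.5167 [ 0.52260176 -0.11029266  0.13695141] 5.0778686896152765
```

View pics/s4.png

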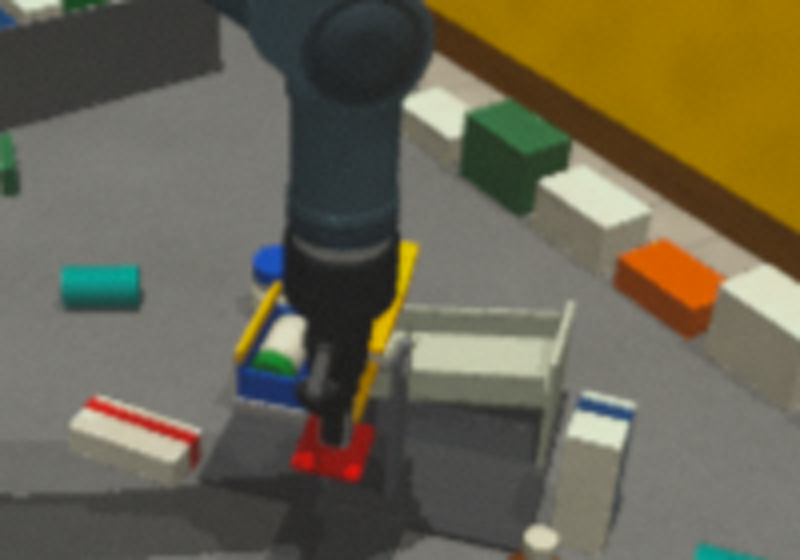

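View pics/t4.png

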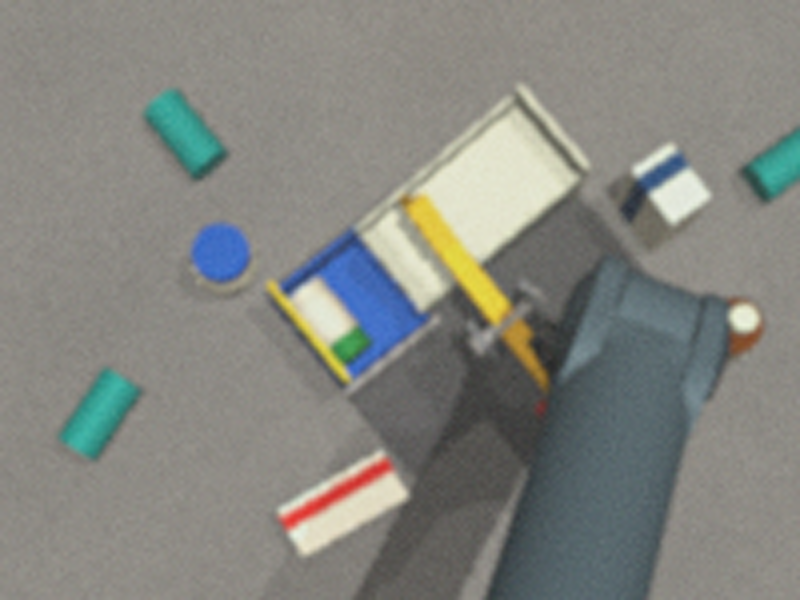

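The jar lies in the tray in both views (top at 335,320; side at 280,345). Raising so the paddle comes back and the gate closes.

Run:
```python
from h import *
q=np.load("q.npy");o=np.load("o.npy")
p=w(q,(-.137,0,.178))[0]
movel(p,o,speed=.06); p[2]=.30; movel(p,o,speed=.2)
pp=p+[-.05,-.15,0]
try: move_ptp(pp,o)
except MotionError as e: print(e)
print(read_time_s(),read_eef_pos(),read_ft_force())
for c,s in (("side",np.s_[110:250,190:390]),("top",np.s_[110:260,150:350])):
    im=read_camera(c);cv2.imwrite(f"pics/{c}5.png",cv2.resize(im[s][:,:,::-1],(800,600 if c=="top" else 560),interpolation=cv2.INTER_CUBIC))
```

```text
17.8 [ 0.47142393 -0.26001636  0.29845463] [ 0.01239593  0.71454462 -0.3812788 ]
```

View pics/side5.png

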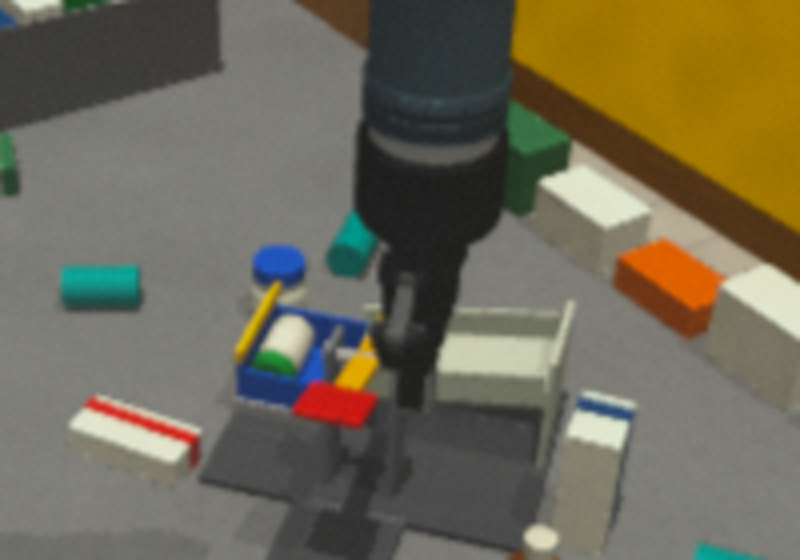

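View pics/top5.png

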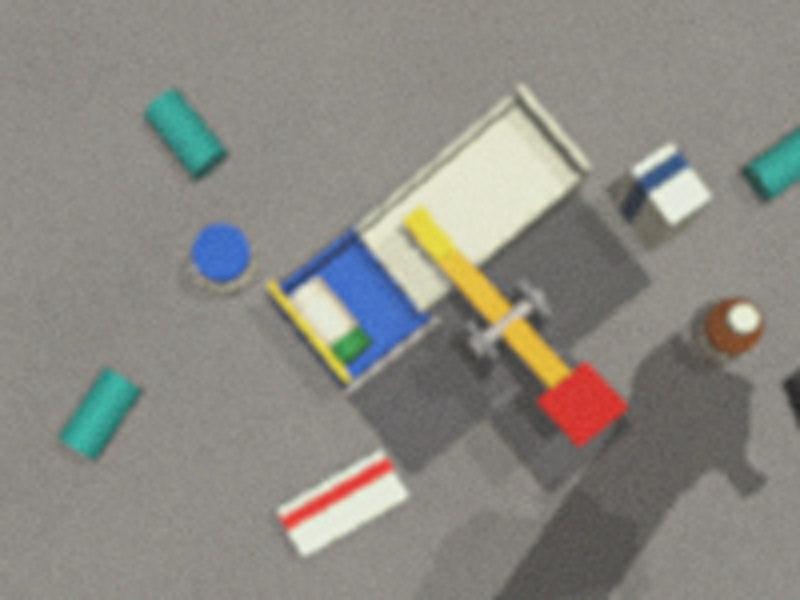

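The lever is back at rest: the paddle sits at (583,405) and the gate end at (420,220), as before. The jar is in the tray, the tray lip hasn't moved (270,285 to 348,382), and the bystanders haven't moved either.

```bash
python3 -c "
from bench import *
sign_off();print(read_time_s())"
```

```text
the job is handed in; nothing more can be done
the job is handed in; nothing more can be done
```

The job is done and handed in, at about 18 s on the robot's clock. `sign_off` gives no verdict.

- **Tray:** I pushed it in with the closed fingertips until it hit its stop. Force rose from about 2 N to 16 N with no further motion, with the tray face at about y = 123 mm in the dispenser's frame.
- **Paddle and jar:** I pressed the paddle down about 36 mm, reaching about 7 N. The gate lifted and the white jar rolled into the tray. I then raised the arm and moved clear.
- **Last pictures:**
  - The top view shows the jar in the tray, the tray still home, the paddle up and the lever back in its starting position.
  - The cartons, tub, bottle and turquoise look-alikes near the dispenser are where they stood. The mug, tape roll and green carton were outside these last crops, but the arm never went near them.
  - In the side view the gripper hid the gate, so the gate being closed rests on the top view and the paddle's height.
- **Disagreements:** The pose fit was off by up to about 2.7 pixels at some points, but contact with the tray and paddle came where expected.

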